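# Drive the gib key into the coupling hub

## Task

Take the steel tapered key out of its dark wooden rack and stand it, thin end down and tapered face towards the brass liner, in the gap between the shaft and the blue hub; let go and draw the fingers up clear while its head still stands proud. Then tap or push the head down with the closed fingers until the key is tight and its head is down on the hub face, upright, and leave the bronze gauge adapter and the aluminium bracket where they are.

Things in the scene. Friction and masses are not known exactly. Their poses are not given: they have to be found in the camera images.
- key_head (a point): Head centre of the loose steel key, upright in a wooden rack (block 32 mm wide in y, top 80 mm high). Head 28 (x) x 36 (y) x 22 mm high: grip across y. Blade below it 60 mm long, 18 wide (y), 20 thick tapering to 8 at the tip: flat face 15 mm to -x of this point, tapered face on the +x side, 5 mm off under the head. The head's underside rests on the rack. z up.
- gap_mouth (a point): Point in the gap's mouth at the face of the fixed blue hub (140 mm across, 90 high). x points away from the shaft, z up. Shaft's flat 10 mm to -x, liner 6 mm to +x, sloping in as the key tapers; gap 28 mm wide (y), 80 deep, edges bevelled. Home: same axes, head centre 5 mm to +x and 11 mm above. Key binds and stands about 20 mm short of that; sprung liner: 3 rising to 16 N drives it on.
- adapter: Bystander: loose tarnished-bronze gauge adapter, a stepped round fitting 38 mm across and 48 mm tall standing on the bench; origin at the centre of its underside.
- bracket: Bystander: loose grey aluminium angle bracket lying on the bench, 50 x 60 mm, with an upright flange 40 mm high at its -x edge; origin at the centre of its underside.
Things that resemble listed ones, but are neither listed nor needed, are in the scene too. There is more than one size of the part that bears gap_mouth; the job needs the largest.

How it is judged:
On the way, in this order (a step that is already met when the one before it is completed fails the run):
1. the key stands in the gap by itself, let go, its head still 8 to 45 mm above the hub face (z of key_head in the frame of gap_mouth between 0.019 and 0.056 m and x of key_head in the frame of gap_mouth between -0.01 and 0.02 m and y of key_head in the frame of gap_mouth between -0.012 and 0.012 m and angle between key_head's own z axis and vertical below 0.3 rad and distance between the grasp point and key_head above 0.028 m), for 0.2 s.
2. the key is driven down until its head's underside is within 5 mm of the hub face (z of key_head in the frame of gap_mouth below 0.016 m), for 0.1 s.
At the end, for the whole second after the job is handed in: The key is in the gap between shaft and liner, upright within 10 degrees, turned within 17 degrees of the gap, its head's underside within 5 mm of the hub face and its head centre within 10 mm radially and 12 mm sideways of its home; it stays so after the robot has let go (z of key_head in the frame of gap_mouth between 0.004 and 0.016 m and x of key_head in the frame of gap_mouth between -0.005 and 0.015 m and y of key_head in the frame of gap_mouth between -0.012 and 0.012 m and angle between key_head's own z axis and vertical below 0.175 rad and angle between the x axis of key_head and the x axis of gap_mouth, either way round below 0.3 rad); the robot touches nothing.
It fails at once if the gauge adapter is moved more than 30 mm (distance of adapter from where it was at the start of the episode above 0.03 m).
It fails at once if the bracket is moved more than 30 mm (distance of bracket from where it was at the start of the episode above 0.03 m).
It also fails if it takes over 58 s, if anything falls off the work surface, if the arm or the gripper's body presses on something with over 40 N, if the wrist force passes 120 N, or if a joint passes its speed limit or range.

## Robot

A 6-joint arm with a two-finger parallel gripper is mounted at the origin on the work surface. World frame = base frame: x ahead of the robot, y to its left, z up, the work surface at z = 0. Lengths are in m, angles in rad, forces in N, time in s.
With the tool pointing down it reaches from about 0.225 to 0.875 m from the base axis. Payload 3.4 kg.
Tool frame: the origin (TCP) lies midway between the tips of the shut fingers; the grasp point (between the pads) lies 19 mm behind it; z points along the fingers, y is the direction in which the jaws open and shut (so a half turn about z gives the same grasp; the last joint's range is limited). The gripper opens to 85 mm and grips with 20 to 120 N. Pads are 22 mm wide; open, the fingers measure 114 mm over their backs; the gripper's body (76 mm by 85 mm) begins 54 mm behind the grasp point. The pads swing forward as they close: fully open they stand 13 mm farther back than shut.
Start: joints at [-1.443, 0.276, 1.505, -0, 1.361, -0.121], TCP at [0.142, -0.557, 0.231] pointing down, gripper open.
Joint ranges: [-2.89, 2.89], [-0.75, 2.08], [0.22, 2.7], [-1.18, 4.32], [0.11, 2.71], [-2.7, 2.7]. Speed limits (rad/s): [2.57, 2.57, 3.14, 3.14, 3.14, 3.14].

## Interface

Orientations are given as a unit quaternion [w, x, y, z].
In Python, from rig import monitor, imaging, ticket gives the robot as it stands.
- The arm moves only by the tool servo_tool, never from a script. Its argument "commands" is text: rows parted by semicolons, each of 5 numbers parted by spaces: the shift along the tool's x, y, z in cm, then the turn about the tool's z in rad, then the gripper command: -1 is shut, 1 is fully open, values between are in proportion. In form: x y z twist claw; .... A call has 1 to 10 rows; each row is the pose to reach, as a shift and turn from the pose commanded when the call began, along the tool's axes at that moment; what a row does not reach only later rows make up. A row lasts 1/12 s, in which the tool goes at most 41.7 mm and 7.16 degrees, less where a joint would pass 70% of its speed; a pose out of reach is approached as far as the arm can. A call with a gripper value outside its range is refused whole. The fingers move at their own pace and stop on an object; "newtons" is the grip in N (left out, the last holds). Time passes only in rows, so rows that repeat a pose let the fingers close. It gives the time, the measured TCP pose, the force and the opening at its end, in the units of the state.
- monitor.get_state(): the state, without advancing time (a new reading comes with each control period).
- imaging.get_image(name): name is "side" or "top" or "wrist"; returns the picture (400x640x3 uint8, red, green, blue); there is no depth.
- imaging.get_calibration(name): a dict with "camera_matrix" (3x3 intrinsics, pixels), "R" (3x3) and "t" (3): a world point X has camera coordinates R X + t. Camera axes: x right, y down, z forward; pixel columns grow to the right and rows downward; lengths in m; the calibration is good to about 2 mm. The wrist camera is an equidistant fisheye: a pixel r from the principal point sees the ray r / f radians off the axis. A picture is of the moment at which its call begins: read the wrist's pose just before it. get_calibration takes no time and is no camera call; for the wrist camera it gives the pose at the moment of the call.
- ticket.sign_off(): hands the job in, once; it reports no verdict.
The state is a dict: "clock": time; "qpos": joint angles; "qd": joint speeds; "effort": joint torques, N m; "position": TCP position; "ee_rot": TCP orientation; "contact_force": force on the tool from outside, world axes, zero at the start; "moment": the same for the moment, N m; "width": finger opening in m.
Only numpy, scipy, OpenCV 4.12 (cv2) and the standard library are available. Lean on these libraries where they do the work, as an engineer would, in place of code of your own. Each camera call takes 0.05 s, during which the arm holds its last target. There are 200 camera calls.

## Working session

There is one attempt and no reset: what is moved stays moved. The work goes in short steps, Python scripts to look and compute and a tool call to move; the robot and the scene stay as the last step left them, time stands still between calls to the robot, and variables do not carry over. Pictures are saved under pics/ and viewed, and the job is handed in when it is done.

Besides the shell and the picture viewer there is one more tool, called by a JSON object that holds its "name" and its "arguments", one argument or row to a line. servo_tool: Moves the arm, as the interface text tells. Its arguments: {"type":"object","properties":{"commands":{"type":"string"},"newtons":{"type":"number"}},"required":["commands"]}

```bash
mkdir -p pics; cat > h.py <<'E'
import numpy as np, cv2
from rig import monitor, imaging, ticket
def snap(n,f):
    im=imaging.get_image(n); cv2.imwrite(f'pics/{f}.png',im[:,:,::-1]); return im
def crop(src,f,x0,y0,x1,y1,s):
    im=cv2.imread(f'pics/{src}.png')[y0:y1,x0:x1]; cv2.imwrite(f'pics/{f}.png',cv2.resize(im,None,fx=s,fy=s,interpolation=cv2.INTER_CUBIC))
def ray(n,u,v,c=None):
    c=c or imaging.get_calibration(n); K=np.array(c['camera_matrix']);R=np.array(c['R']);t=np.array(c['t'])
    x=(u-K[0,2])/K[0,0]; y=(v-K[1,2])/K[1,1]
    if n=='wrist':
        r=np.hypot(x,y); d=np.array([np.sin(r)*x/max(r,1e-9),np.sin(r)*y/max(r,1e-9),np.cos(r)])
    else: d=np.array([x,y,1])
    return -R.T@t, R.T@d
def atz(n,u,v,z,c=None):
    o,d=ray(n,u,v,c); return o+d*(z-o[2])/d[2]
def proj(n,X,c=None):
    c=c or imaging.get_calibration(n); K=np.array(c['camera_matrix']);p=np.array(c['R'])@X+np.array(c['t'])
    if n=='wrist':
        r=np.hypot(p[0],p[1]);th=np.arctan2(r,p[2]);return np.array([K[0,2]+K[0,0]*th*p[0]/r,K[1,2]+K[1,1]*th*p[1]/r])
    return np.array([K[0,2]+K[0,0]*p[0]/p[2],K[1,2]+K[1,1]*p[1]/p[2]])
E
python3 - <<'E'
from h import *
print(monitor.get_state())
for n in('top','side','wrist'):
    snap(n,n+'0'); c=imaging.get_calibration(n); print(n,np.round(c['camera_matrix'],1).tolist(),'pos',-np.array(c['R']).T@np.array(c['t']),'axis',np.array(c['R'])[2])
E
```

```text
{'clock': 0.0, 'qpos': array([-1.44298425e+00,  2.76622830e-01,  1.50613276e+00, -3.84783445e-06,
        1.36071001e+00, -1.21033830e-01]), 'qd': array([ 0.00036418, -0.00022301, -0.00040547, -0.00073191,  0.00020435,
       -0.00016977]), 'effort': array([-4.21877165e-03, -4.16781878e+01, -2.45812100e+01, -2.52342434e-04,
        1.12328408e-02, -1.31178149e-05]), 'position': array([ 0.14152078, -0.55676563,  0.23042399]), 'ee_rot': array([-9.36461350e-04,  9.92268960e-01,  1.24102516e-01, -5.05504724e-06]), 'contact_force': array([-0.0832059 ,  0.09078874,  0.400019  ]), 'moment': array([ 0.0742063 , -0.01095876, -0.01119519]), 'width': 0.08552694694708168}
top [[436.1, 0.0, 324.0], [0.0, 436.1, 192.8], [0.0, 0.0, 1.0]] pos [ 0.50678613 -0.00800206  1.24370439] axis [ 0.0996377  -0.0026122  -0.99502035]
side [[383.2, 0.0, 316.6], [0.0, 383.2, 196.7], [0.0, 0.0, 1.0]] pos [ 0.26348697 -0.58709152  0.52060885] axis [ 0.41705925  0.73889026 -0.52924735]
wrist [[309.7, 0.0, 318.3], [0.0, 309.7, 198.7], [0.0, 0.0, 1.0]] pos [ 0.2178415  -0.53666654  0.3729675 ] axis [-0.29910443 -0.07460254 -0.95129964]
```

View pics/top0.png

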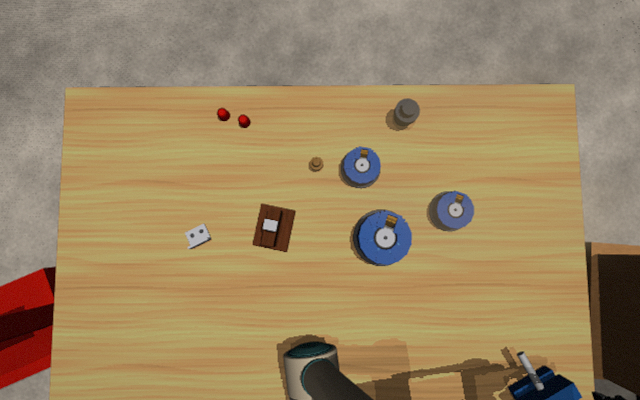

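View pics/side0.png

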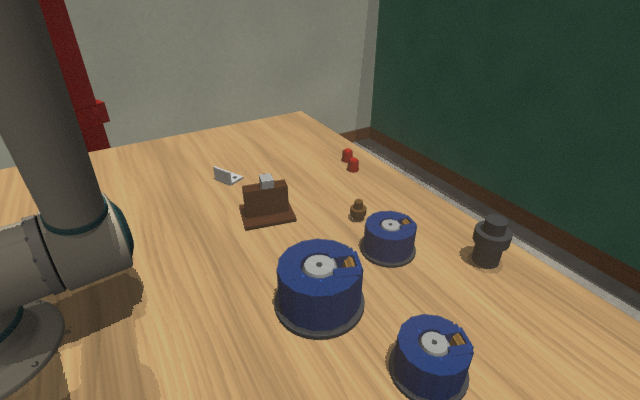

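View pics/wrist0.png

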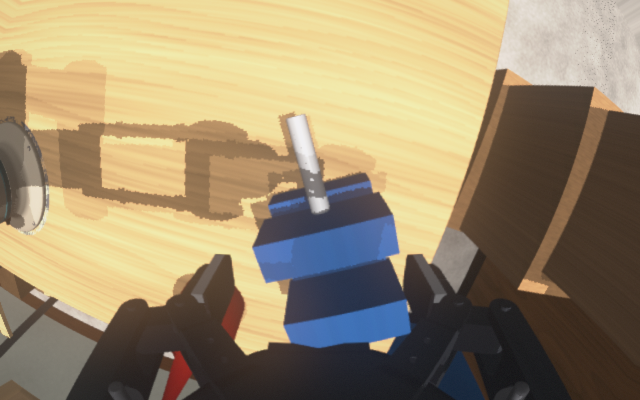

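Top view: the hubs are the large one at (383,238) and smaller ones at (361,167) and (455,210). The first is the largest, so it should be the job's hub. The rack and key are at (272,227), the bracket is at (198,236), the bronze adapter at (316,163), and a grey look-alike of the adapter at (406,110). I'll enlarge to confirm.

```bash
python3 - <<'E'
from h import *
crop('top0','tk',245,195,305,260,9)
crop('top0','th',345,200,420,275,8)
crop('side0','sk',230,165,310,235,9)
crop('side0','sh',265,230,375,330,7)
E
```

```text
(no output)
```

View pics/tk.png

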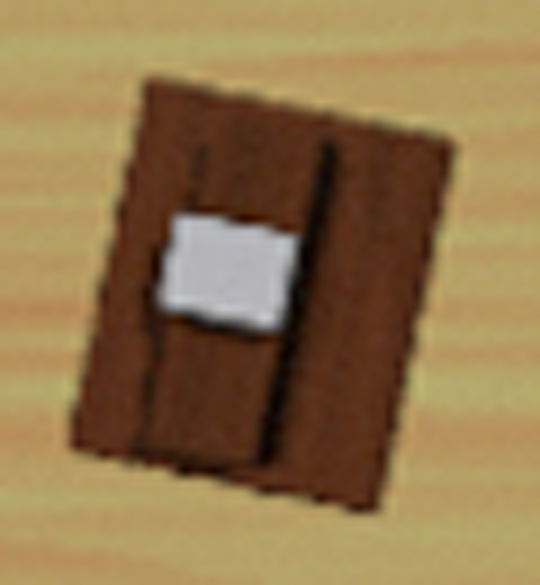

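View pics/th.png

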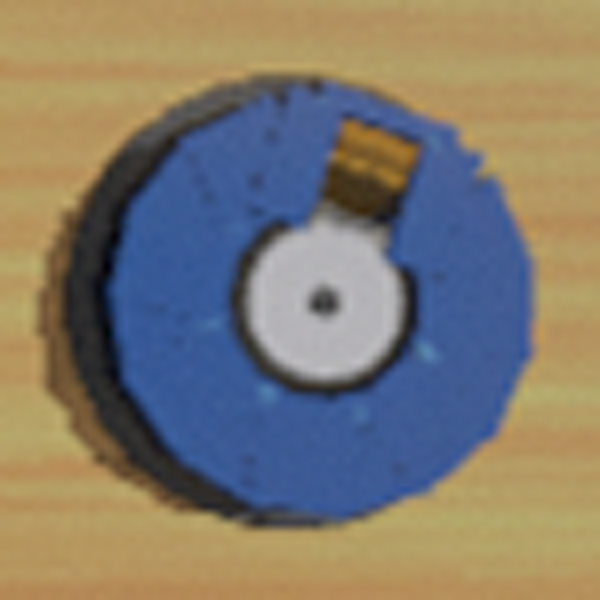

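View pics/sk.png

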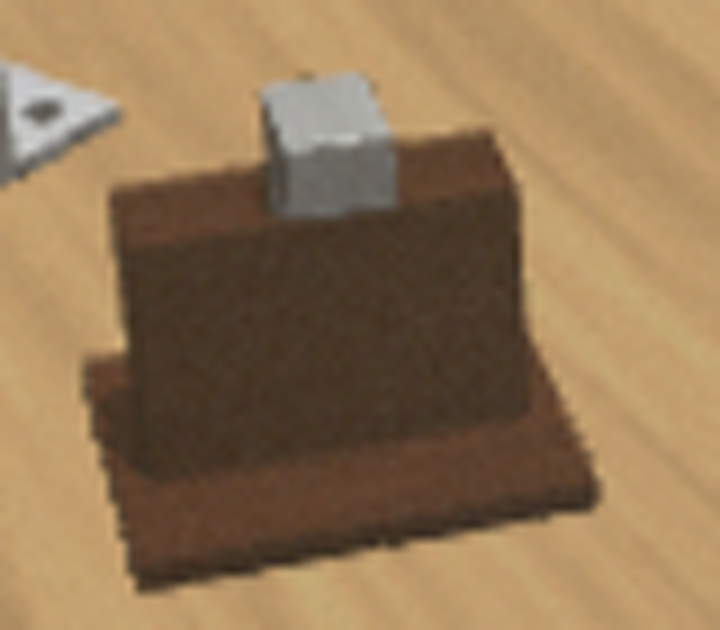

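View pics/sh.png

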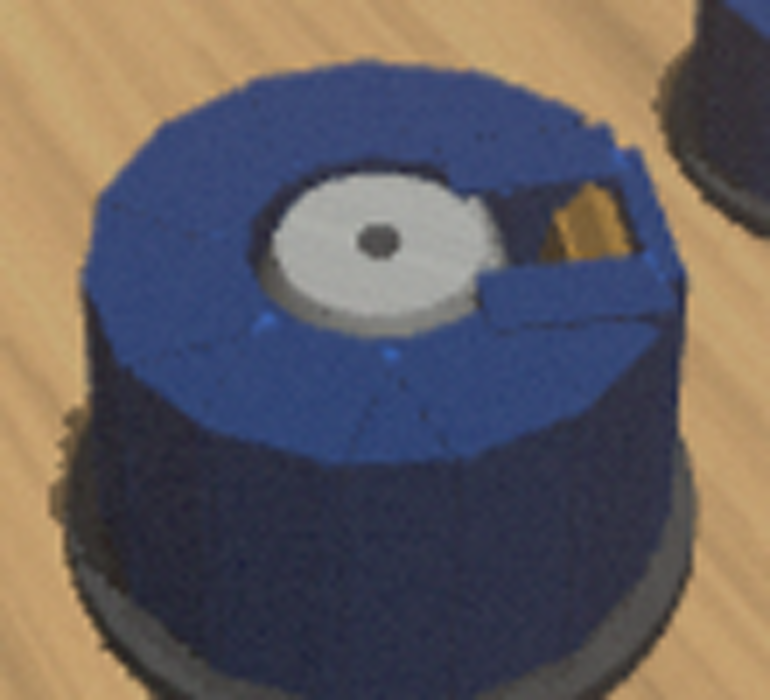

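Confirmed: the hub at (383,238) is the largest, with its slot pointing up and slightly right and brass on the outside. The steel key stands in the dark rack at (270,225). Next I'll work out positions.

```bash
python3 - <<'E'
from h import *
def P(n,u,v,x0,y0,s,z): return np.round(atz(n,(u+.5)/s-.5+x0,(v+.5)/s-.5+y0,z),4)
k=[P('top',u,v,245,195,9,.102) for u,v in((172,212),(300,235),(282,330),(158,308))]
print('head',k,np.mean(k,0)); print('sides',[np.linalg.norm(k[i]-k[i-1]) for i in range(4)])
a=P('top',265,460,245,195,9,.08);b=P('top',330,140,245,195,9,.08);print('block edge',a,b,np.arctan2(*(b-a)[1::-1]), np.linalg.norm(b-a))
for l,q in(('shaft',(325,301)),('flatL',(318,212)),('flatR',(392,240)),('outL',(340,118)),('outR',(422,145))): print(l,P('top',*q,345,200,8,.09))
# side
ks=[P('side',u,v,230,165,9,.102) for u,v in((262,95),(360,72),(392,135),(285,155))]; print('sidehead',np.mean(ks,0))
print('side shaft',P('side',380,240,265,230,7,.09))
print('adapter',atz('top',316,163,.03),'bracket',atz('top',198,236,0))
for l,z in(('hub',.09),):
  pass
E
```

```text
head [array([0.5557, 0.1473, 0.102 ]), array([0.5488, 0.1101, 0.102 ]), array([0.5213, 0.1153, 0.102 ]), array([0.5279, 0.1512, 0.102 ])] [0.538425 0.130975 0.102   ]
sides [np.float64(0.028072228269234285), np.float64(0.037834508058120685), np.float64(0.027987318556803514), np.float64(0.03650164379860174)]
block edge [0.4835 0.1225 0.08  ] [0.5777 0.1036 0.08  ] -0.1980079296447375 0.09607731261853654
shaft [ 0.5038 -0.1712  0.09  ]
flatL [ 0.533  -0.1695  0.09  ]
flatR [ 0.5236 -0.1937  0.09  ]
outL [ 0.5639 -0.1774  0.09  ]
outR [ 0.5548 -0.2043  0.09  ]
sidehead [0.5352   0.127025 0.102   ]
side shaft [ 0.502  -0.1706  0.09  ]
adapter [0.71282795 0.01081401 0.03      ] bracket [0.51070543 0.34708701 0.        ]
```

{"name": "servo_tool", "arguments": {
  "commands": "3 -2 0 0.05 1; 6.5 -4 0 0.1 1; 10 -6 0 0.2 1; 13.5 -8 0 0.3 1; 17 -10 0 0.4 1; 20.5 -12 0 0.5 1; 24 -14 0 0.6 1; 27.5 -16 0 0.61 1; 31 -18 0 0.61 1; 34 -20 0 0.61 1"
}}

```text
clock: 0.98
position: [0.4234, -0.2779, 0.2312]
ee_rot: [-0.0, 0.984, -0.179, 0.0]
contact_force: [0.3, 0.1, -1.2]
width: 0.0853
```

{"name": "servo_tool", "arguments": {
  "commands": "1.6 -3 0 0 1; 3.2 -6 0 0 1; 5 -9.5 0 0 1; 6.5 -13 0 0 1; 6.5 -13 0 0 1; 6.5 -13 0 0 1"
}}

```text
clock: 1.48
position: [0.5294, -0.1795, 0.2307]
ee_rot: [-0.0, 0.984, -0.178, -0.001]
contact_force: [0.8, -0.4, -0.3]
width: 0.0855
```

```bash
python3 - <<'E'
from h import *
s=monitor.get_state();print(s['position'],s['ee_rot'],s['qpos'])
snap('wrist','w1')
u=proj('wrist',np.array([.541,-.185,.09]));print(u)
x,y=int(u[0]),int(u[1]);print(x-90,y-70);crop('w1','w1c',x-90,max(0,y-70),x+90,max(0,y-70)+140,4)
E
```

```text
[ 0.529438   -0.17949439  0.23067313] [-2.12083747e-05  9.84082500e-01 -1.77711407e-01 -5.36644021e-04] [-4.51167191e-01  2.52825590e-01  1.53914731e+00 -2.54153283e-04
  1.35066486e+00  1.47700551e+00]
[318.71652173 171.36605894]
228 101
```

View pics/w1c.png

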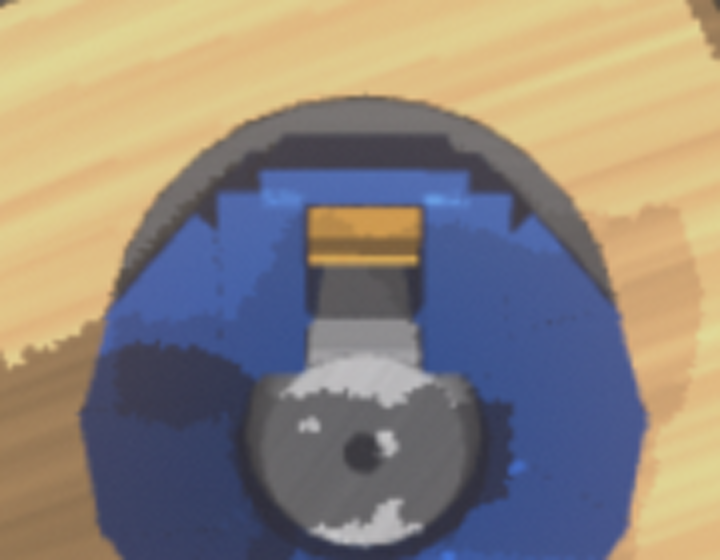

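```bash
python3 - <<'E'
from h import *
c=imaging.get_calibration('wrist')
yaw=-.36; ex=np.array([np.cos(yaw),np.sin(yaw)]); ey=np.array([-ex[1],ex[0]])
for l,u,v in(('brOutL',308,207),('brOutR',422,207),('brMidL',308,238),('brInL',308,265),('brInR',420,265),('greyTopL',307,320),('greyTopR',420,320),('flatL',307,365),('flatR',420,365),('shaftc',363,452),('hubcornL',218,200),('hubcornR',510,200)):
    p=atz('wrist',(u+.5)/4-.5+228,(v+.5)/4-.5+101,.09,c)[:2]; print(l,p.round(4),'radial/lat',(p@ex).round(4),(p@ey).round(4))
E
```

```text
brOutL [ 0.5625 -0.1792] radial/lat 0.5896 0.0305
brOutR [ 0.5532 -0.2038] radial/lat 0.5896 0.0042
brMidL [ 0.5557 -0.1765] radial/lat 0.5822 0.0305
brInL [ 0.5497 -0.1742] radial/lat 0.5758 0.0306
brInR [ 0.5405 -0.1987] radial/lat 0.5758 0.0045
greyTopL [ 0.5374 -0.1692] radial/lat 0.5625 0.031
greyTopR [ 0.528  -0.1942] radial/lat 0.5625 0.0043
flatL [ 0.527  -0.1651] radial/lat 0.5514 0.0311
flatR [ 0.5175 -0.1904] radial/lat 0.5514 0.0041
shaftc [ 0.5015 -0.1698] radial/lat 0.5292 0.0177
hubcornL [ 0.5715 -0.1603] radial/lat 0.5914 0.0513
hubcornR [ 0.5478 -0.2236] radial/lat 0.5914 -0.0163
```

Wrist crop: the slot's side edges are at x 307 and 421, brass runs from y 207 to 265, and steel flat and bevel from 320 to 365. That gives gap yaw -0.36 and gap_mouth at about (0.540,-0.184). Now to the rack.

{"name": "servo_tool", "arguments": {
  "commands": "-1.2 -3.5 0 -0.02 1; -2.4 -7 0 -0.04 1; -3.6 -10.5 0 -0.06 1; -4.8 -14 0 -0.1 1; -6 -17.5 0 -0.14 1; -7.2 -21 0 -0.17 1; -8.4 -24.5 0 -0.17 1; -10 -29 0 -0.17 1; -10 -29 0 -0.17 1; -10 -29 0 -0.17 1"
}}

```text
clock: 2.37
position: [0.537, 0.1263, 0.2312]
ee_rot: [0.0, 0.996, -0.094, -0.0]
contact_force: [1.0, -0.7, 0.7]
width: 0.0856
```

```bash
python3 - <<'E'
from h import *
s=monitor.get_state();print(s['position'],s['ee_rot'],s['qpos'])
snap('wrist','w2')
u=proj('wrist',np.array([.537,.129,.102]));print(u)
x,y=int(u[0]),int(u[1]);print(x-90,y-70);crop('w2','w2c',x-90,max(0,y-70),x+90,max(0,y-70)+140,4)
E
```

```text
[0.53697515 0.12629244 0.23118324] [ 1.31306870e-04  9.95538563e-01 -9.43552562e-02 -1.96090156e-04] [ 1.04969934e-01  2.41041145e-01  1.55421243e+00 -1.84303285e-04
  1.34677552e+00  1.86479890e+00]
[314.42747374 189.72705755]
224 119
```

View pics/w2c.png

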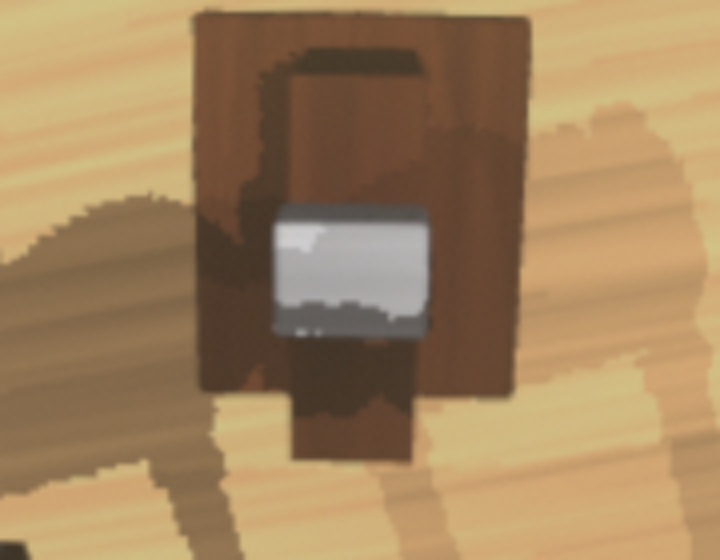

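```bash
python3 - <<'E'
from h import *
c=imaging.get_calibration('wrist')
for u,v in((351,279),(272,222),(430,224),(430,337),(272,335)):print(atz('wrist',(u+.5)/4-.5+224,(v+.5)/4-.5+119,.102,c))
E
```

```text
[0.53879055 0.13148601 0.102     ]
[0.55532969 0.14637728 0.102     ]
[0.54807402 0.11149157 0.102     ]
[0.52162202 0.11626528 0.102     ]
[0.52904553 0.15212536 0.102     ]
```

Head at (0.5385,0.131) in both cameras. Descending.

{"name": "servo_tool", "arguments": {
  "commands": "0 -0.5 3 0 1; 0 -0.5 6 0 1; 0 -0.5 9 0 1; 0 -0.5 11.5 0 1; 0 -0.5 13.5 0 1; 0 -0.5 15 0 1; 0 -0.5 15.8 0 1; 0 -0.5 15.8 0 1",
  "newtons": 60
}}

```text
clock: 3.08
position: [0.5372, 0.128, 0.0716]
ee_rot: [0.001, 0.995, -0.097, -0.002]
contact_force: [-0.2, -0.2, 0.1]
width: 0.0853
```

{"name": "servo_tool", "arguments": {
  "commands": "0 0 0 0 -1; 0 0 0 0 -1; 0 0 0 0 -1; 0 0 0 0 -1; 0 0 0 0 -1; 0 0 0 0 -1; 0 0 0 0 -1; 0 0 0 0 -1"
}}

```text
clock: 3.75
position: [0.5395, 0.1307, 0.0746]
ee_rot: [-0.0, 0.995, -0.095, 0.001]
contact_force: [0.4, 1.0, 5.7]
width: 0.0349
```

{"name": "servo_tool", "arguments": {
  "commands": "0 0 -1 0 -1; 0 0 -2.5 0 -1; 0 0 -5 0 -1; 0 0 -8 0 -1; 0 0 -11 0 -1; 0 0 -14 0 -1; 0 0 -16 0 -1; 0 0 -16 0 -1; 0 0 -16 0 -1"
}}

```text
clock: 4.5
position: [0.5386, 0.1305, 0.2341]
ee_rot: [-0.0, 0.995, -0.095, 0.001]
contact_force: [-0.2, 0.7, -3.2]
width: 0.0351
```

```bash
python3 - <<'E'
from h import *
s=monitor.get_state();print(s['position'],s['ee_rot'],s['width'],s['contact_force'])
snap('wrist','w3');snap('side','s3')
u=proj('side',np.array(s['position']));print(u)
x,y=int(u[0]),int(u[1]);crop('s3','s3c',x-60,y-60,x+60,y+60,5)
crop('w3','w3c',220,180,420,340,4)
E
```

```text
[0.53855857 0.13047688 0.23406026] [-6.31194320e-05  9.95445640e-01 -9.53267217e-02  8.88358864e-04] 0.0350551521911214 [-0.19368546  0.73704263 -3.1901279 ]
[261.64515667 120.47822861]
```

View pics/s3c.png

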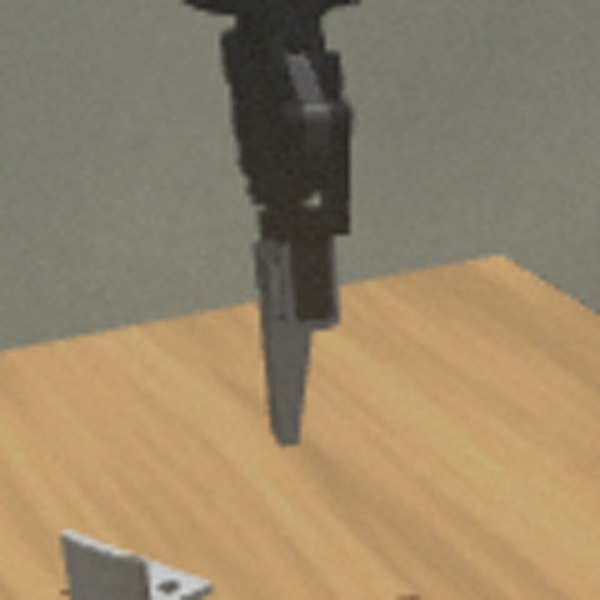

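View pics/w3c.png

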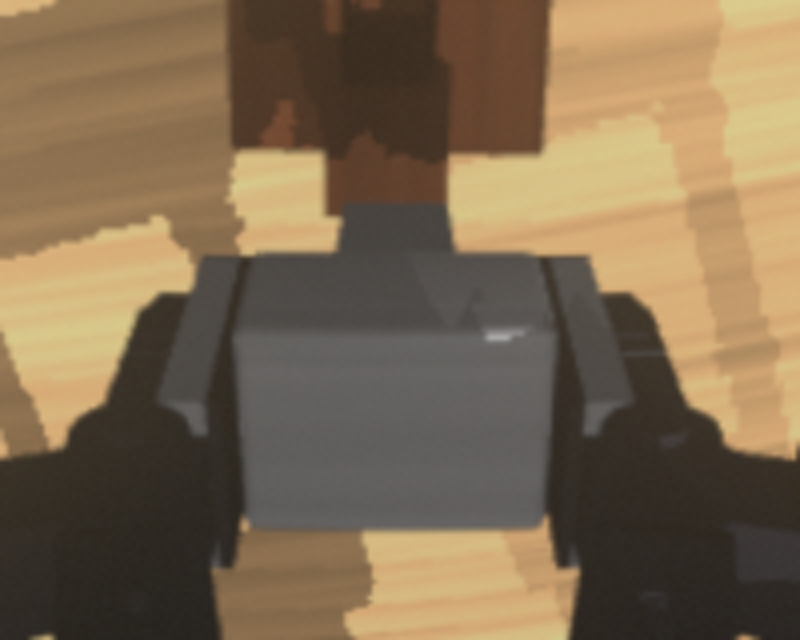

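```bash
cat >> h.py <<'E'
def key(H,yaw,flip=0):
    "corners of key with head centre H"
    s=-1 if flip else 1
    P=[(x,y,z) for z in(11,-11) for x,y in((-14,-18),(14,-18),(14,18),(-14,18))]+[(-15,-9,-11),(5,-9,-11),(5,9,-11),(-15,9,-11),(-15,-9,-71),(-7,-9,-71),(-7,9,-71),(-15,9,-71)]
    P=np.array(P)/1000*np.array([s,1,1]); c,n=np.cos(yaw),np.sin(yaw)
    return P@np.array([[c,-n,0],[n,c,0],[0,0,1]]).T+H
def draw(src,f,n,P,x0,y0,x1,y1,s,c=None,col=(0,255,0)):
    im=cv2.resize(cv2.imread(f'pics/{src}.png')[y0:y1,x0:x1],None,fx=s,fy=s,interpolation=cv2.INTER_CUBIC)
    q=[tuple(int(a) for a in (proj(n,p,c)-[x0,y0]+.5)*s) for p in P]
    for b in(0,8):
        for i in range(4):
            for u,v in((b+i,b+(i+1)%4),(b+4+i,b+4+(i+1)%4),(b+i,b+4+i)): cv2.line(im,q[u],q[v],col,1)
    cv2.imwrite(f'pics/{f}.png',im)
E
python3 - <<'E'
from h import *
H=np.array([.5386,.1305,.2505])
for fl in(0,1): draw('s3',f'ov{fl}','side',key(H,-.19,fl),220,80,300,160,5)
a=[cv2.imread(f'pics/ov{i}.png') for i in(0,1)]; cv2.imwrite('pics/ov.png',np.hstack(a))
E
```

```text
(no output)
```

View pics/ov.png

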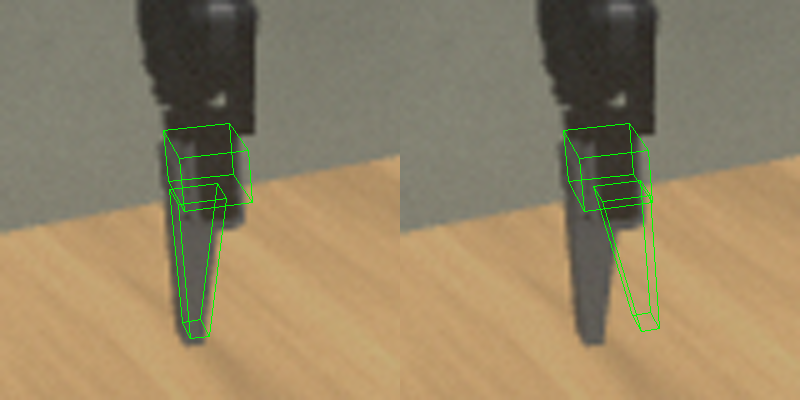

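```bash
python3 - <<'E'
from h import *
c=imaging.get_calibration('wrist')
draw('w3','ov3','wrist',key(np.array([.5386,.1305,.2505]),-.19),220,180,420,340,4,c)
E
```

```text
(no output)
```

View pics/ov3.png

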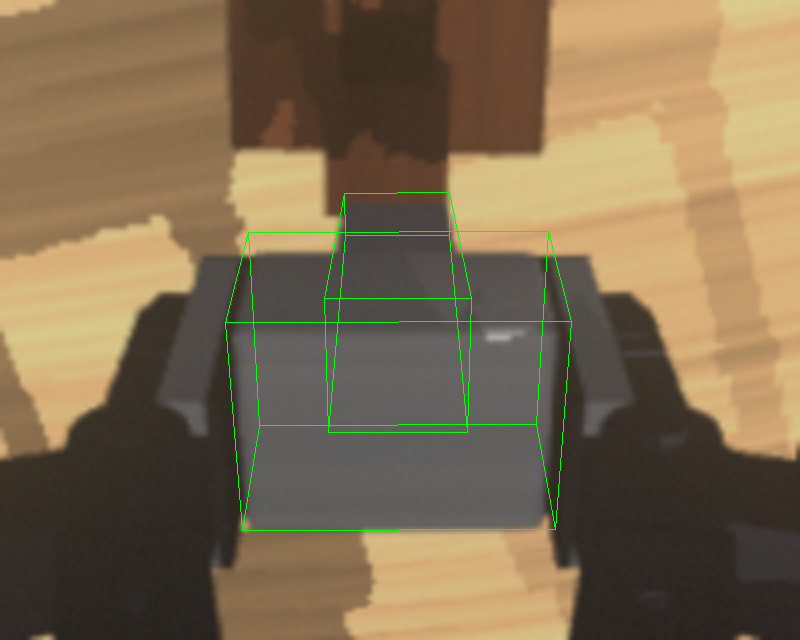

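```bash
python3 - <<'E'
from h import *
from scipy.optimize import least_squares
from scipy.spatial.transform import Rotation as Ro
c=imaging.get_calibration('wrist'); s=monitor.get_state()
idx=[2,1,0,3]; 
K0=key(np.zeros(3),0)
obs={2:(235,330),1:(556,332),0:(545,527),3:(250,527),13:(446,205),14:(343,205)}
def f(p):
    P=Ro.from_euler('zyx',p[3:6]).apply(K0)+p[:3]
    return np.ravel([(proj('wrist',P[i],c)-[220,180]+.5)*4-o for i,o in obs.items()])
r=least_squares(f,[.5386,.1305,.25,-.19,0,0]); print(r.x.round(4),np.round(r.fun,1)); print(s['position'])
r=least_squares(lambda p:f([*p,-.19,0,0]),[.5386,.1305,.25]); print(r.x.round(4),np.round(r.fun,1))
E
```

```text
[ 0.5332  0.1318  0.2429 -0.1905  0.0011  0.0017] [-0.2  1.6  1.8 -1.  -1.4 -0.8 -0.9 -0.2 -0.7  0.1  1.3  0.2]
[0.53707351 0.13026846 0.23155135]
[0.5331 0.1318 0.2428] [-0.4  1.9  1.5 -0.6 -1.6 -0.8 -0.9 -0.3 -0.1 -0.4  1.8 -0.2]
```

Fit to the wrist view: the key is upright with its tapered face towards +x, and head yaw is -0.19. The head sits about 5 mm to tool -x and about 11 mm above the TCP. Moving over the gap.

{"name": "servo_tool", "arguments": {
  "commands": "0.8 3 0 0.02 -1; 1.6 6.5 0 0.04 -1; 2.4 10 0 0.06 -1; 3.2 13.5 0 0.09 -1; 4 17 0 0.12 -1; 4.8 20.5 0 0.15 -1; 5.6 24 0 0.17 -1; 6.4 27.5 0 0.17 -1; 7.2 31 0 0.17 -1; 7.2 31 0 0.17 -1"
}}

```text
clock: 5.43
position: [0.5496, -0.1945, 0.2304]
ee_rot: [0.002, 0.983, -0.182, -0.001]
contact_force: [1.6, -0.1, -1.8]
width: 0.0351
```

{"name": "servo_tool", "arguments": {
  "commands": "0 0 2 0 -1; 0 0 3.5 0 -1; 0 0 4.5 0 -1; 0 0 4.5 0 -1; 0 0 4.5 0 -1"
}}

```text
clock: 5.85
position: [0.5495, -0.187, 0.1868]
ee_rot: [-0.0, 0.984, -0.179, -0.002]
contact_force: [-0.3, -0.6, -1.4]
width: 0.0351
```

```bash
python3 - <<'E'
from h import *
for i in range(2):
    s=monitor.get_state();print(s['position'],s['ee_rot'],s['width'],s['contact_force'])
    snap('wrist','w4') if i==0 else snap('side','s4')
crop('w4','w4c',220,140,420,340,4)
u=proj('side',np.array([.54,-.184,.12]));x,y=int(u[0]),int(u[1]);print(x,y);crop('s4','s4c',x-70,y-60,x+70,y+60,5)
E
```

```text
[ 0.54953212 -0.18696124  0.18678915] [-4.30275610e-04  9.83764136e-01 -1.79458322e-01 -1.62817012e-03] 0.03506205586672207 [-0.25619907 -0.59395529 -1.36710821]
[ 0.55029223 -0.18730814  0.18796968] [-3.83753969e-05  9.83776993e-01 -1.79395314e-01 -3.84471000e-04] 0.03512294673273509 [ 0.78120848 -0.31343063 -2.88411463]
343 246
```

View pics/w4c.png

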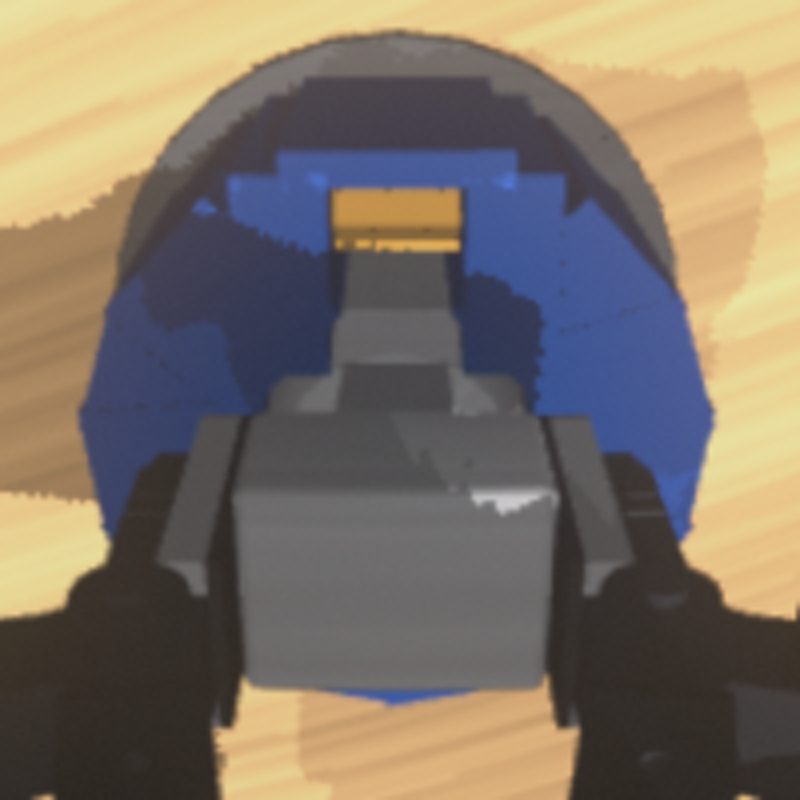

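View pics/s4c.png

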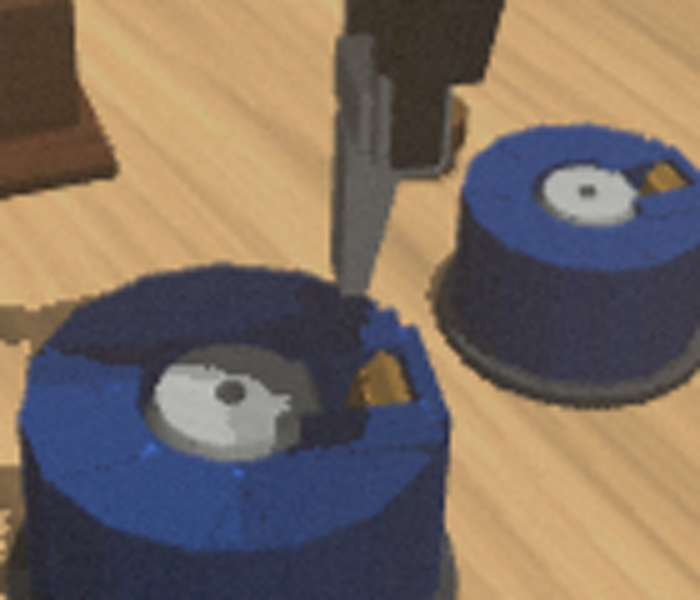

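Wrist crop: the brass is at x 332–463, y 188–250. The key tip's front edge is at (343–448, 362), laterally central, and its top corners are (235,490), (557,492), (545,685) and (250,685). I'll refit.

```bash
cat > fit.py <<'E'
from h import *
from scipy.optimize import least_squares
from scipy.spatial.transform import Rotation as Ro
c=imaging.get_calibration('wrist'); K0=key(np.zeros(3),0)
yaw=-.361; M=np.array([[np.cos(yaw),np.sin(yaw)],[-np.sin(yaw),np.cos(yaw)]])
def W(u,v): return (u+.5)/4-.5+220,(v+.5)/4-.5+140
obs={2:(235,490),1:(557,492),0:(545,685),3:(250,685),13:(448,362),14:(343,362)}
def f(p):
    P=Ro.from_euler('zyx',p[3:6]).apply(K0)+p[:3]
    return np.ravel([(proj('wrist',P[i],c)-W(*o))*4 for i,o in obs.items()])
r=least_squares(f,[.545,-.187,.2,yaw,0,0]);print(r.x.round(4),np.round(r.fun,1),'rad/lat',M@r.x[:2])
for l,u,v in(('brOut',332,188),('brOutR',463,188),('brMid',332,230),('brInL',334,251),('brInR',460,251),('greyL',335,310),('greyR',458,310),('flatTop',335,362)):
    print(l,(M@atz('wrist',*W(u,v),.09,c)[:2]).round(4))
print((M@(-np.array(c['R']).T@np.array(c['t']))[:2]).round(4))
E
python3 fit.py
```

```text
[ 0.5469 -0.1855  0.1999 -0.3602 -0.0083 -0.0026] [ 0.2  1.   1.1 -1.3 -1.3  0.  -0.5  0.4 -1.7 -0.1  2.2 -0. ] rad/lat [0.57719862 0.01965776]
brOut [0.592  0.0326]
brOutR [0.592  0.0061]
brMid [0.5831 0.0327]
brInL [0.5786 0.0323]
brInR [0.5786 0.0065]
greyL [0.5656 0.0323]
greyR [0.5656 0.0066]
flatTop [0.5537 0.0325]
[0.6598 0.0199]
```

Key and gap, measured in the same frame: head at radial +5 mm, lateral +0.3 mm. I'll bias 1.5 mm outward and lower.

{"name": "servo_tool", "arguments": {
  "commands": "0.15 0 1 0 -1; 0.15 0 2.5 0 -1; 0.15 0 3.5 0 -1; 0.15 0 4.3 0 -1; 0.15 0 5 0 -1; 0.15 0 5.5 0 -1; 0.15 0 5.5 0 -1"
}}

```text
clock: 6.53
position: [0.5511, -0.1879, 0.1321]
ee_rot: [-0.0, 0.984, -0.18, -0.001]
contact_force: [-0.0, 0.3, -2.2]
width: 0.0351
```

```bash
python3 - <<'E'
from h import *
s=monitor.get_state();print(s['position'],s['ee_rot'],s['width'],s['contact_force'],s['moment'])
snap('wrist','w5');snap('side','s5')
crop('w5','w5c',220,140,420,340,4)
crop('s5','s5c',273,186,413,306,5)
E
```

```text
[ 0.55110307 -0.18789853  0.13213154] [-2.18066925e-04  9.83732256e-01 -1.79638142e-01 -9.69200233e-04] 0.035085751945368206 [-0.01375618  0.32153318 -2.19097871] [-0.02974937 -0.07232257  0.04247677]
```

View pics/w5c.png

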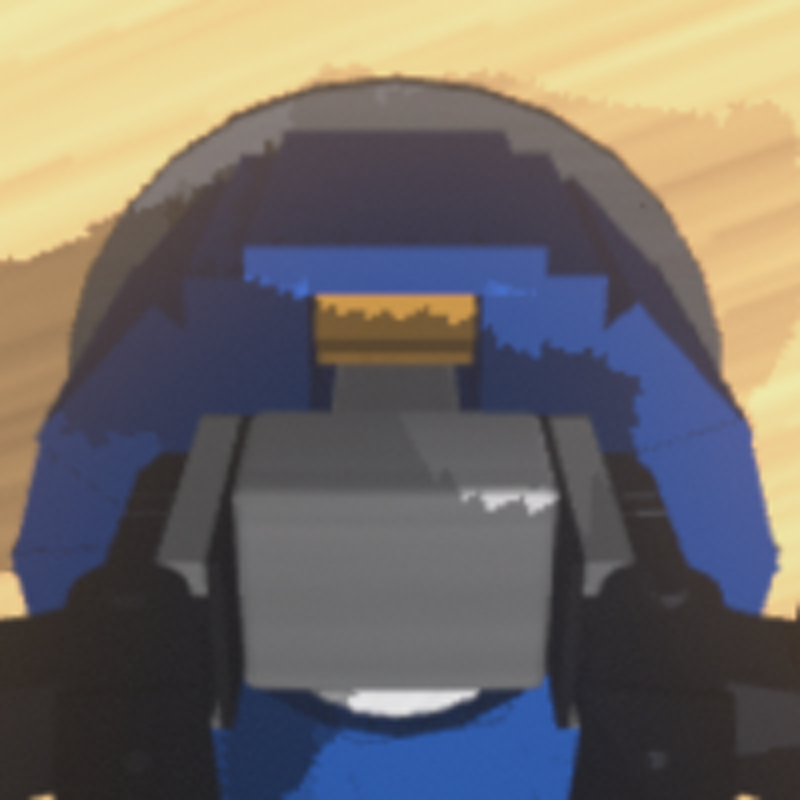

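View pics/s5c.png

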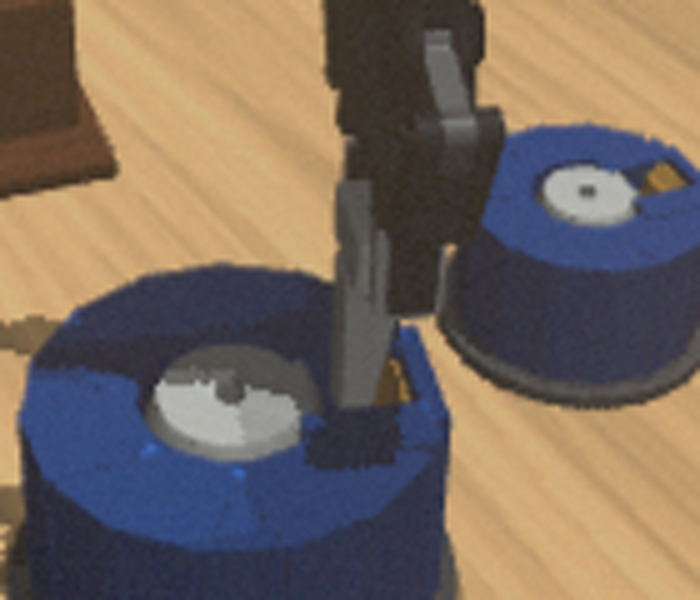

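The tip is inside the gap and central, with no contact force. Lowering on.

{"name": "servo_tool", "arguments": {
  "commands": "0 0 0.6 0 -1; 0 0 1.1 0 -1; 0 0 1.5 0 -1; 0 0 1.5 0 -1; 0 0 1.5 0 -1"
}}

```text
clock: 7.05
position: [0.55, -0.1874, 0.1171]
ee_rot: [-0.0, 0.984, -0.18, -0.002]
contact_force: [-4.3, 1.2, -4.4]
width: 0.0346
```

{"name": "servo_tool", "arguments": {
  "commands": "0 0 0.3 0 -1; 0 0 0.6 0 -1; 0 0 0.6 0 -1; 0 0 0.6 0 -1"
}}

```text
clock: 7.38
position: [0.5499, -0.1874, 0.112]
ee_rot: [-0.0, 0.984, -0.18, -0.002]
contact_force: [-7.2, 2.9, 1.2]
width: 0.0349
```

{"name": "servo_tool", "arguments": {
  "commands": "-0.15 0 0 0 -1; -0.2 0 0 0 -1; -0.2 0 0 0 -1; -0.2 0 0.2 0 -1; -0.2 0 0.3 0 -1; -0.2 0 0.3 0 -1"
}}

```text
clock: 7.88
position: [0.549, -0.1871, 0.1095]
ee_rot: [-0.0, 0.984, -0.18, -0.001]
contact_force: [-5.7, 1.9, 1.3]
width: 0.0352
```

```bash
python3 - <<'E'
from h import *
s=monitor.get_state();print(s['position'],s['ee_rot'],s['width'],s['contact_force'],s['moment'])
snap('side','s6');crop('s6','s6c',273,186,413,306,5)
E
```

```text
[ 0.54903405 -0.18711699  0.10952016] [-1.20970933e-04  9.83743854e-01 -1.79575347e-01 -8.42434769e-04] 0.03522904031454228 [-5.67417294  1.92523834  1.26352751] [0.48596691 1.15374004 0.00238269]
```

View pics/s6c.png

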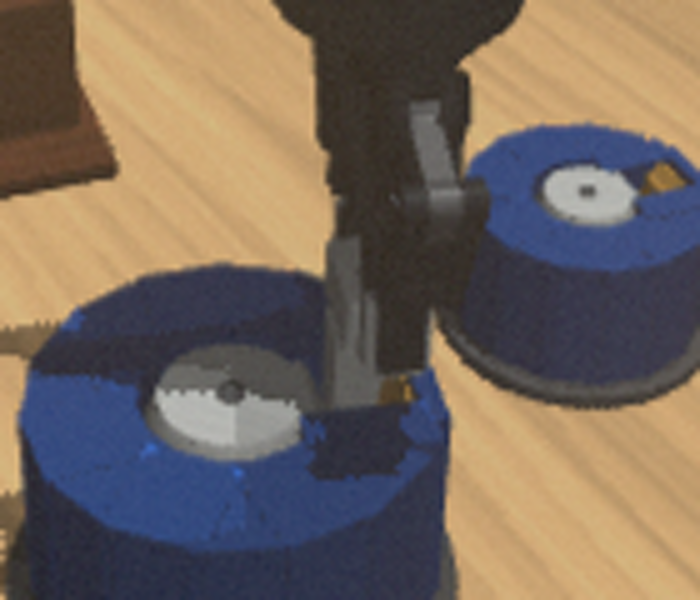

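{"name": "servo_tool", "arguments": {
  "commands": "-0.15 0 0 0 -1; -0.25 0 0 0 -1; -0.25 0 0 0 -1; -0.25 0 0.1 0 -1; -0.25 0 0.1 0 -1"
}}

```text
clock: 8.35
position: [0.5477, -0.1867, 0.1084]
ee_rot: [0.0, 0.984, -0.18, 0.0]
contact_force: [-2.8, 1.4, 1.0]
width: 0.035
```

{"name": "servo_tool", "arguments": {
  "commands": "0 0 0 0 -0.1; 0 0 0 0 0; 0 0 0 0 0.2; 0 0 0 0 0.4; 0 0 0 0 0.4; 0 0 0 0 0.4; 0 0 -1 0 0.4; 0 0 -3 0 0.4; 0 0 -6 0 0.4; 0 0 -8 0 0.4"
}}

```text
clock: 9.18
position: [0.5482, -0.1869, 0.191]
ee_rot: [0.0, 0.984, -0.18, 0.001]
contact_force: [1.6, -0.5, -0.4]
width: 0.0598
```

{"name": "servo_tool", "arguments": {
  "commands": "0 0 0 0 -1; 0 0 0 0 -1; 0 0 0 0 -1; 0 0 0 0 -1; 0 0 0 0 -1; 0 0 0 0 -1; 0 0 0 0 -1"
}}

```text
clock: 9.77
position: [0.5471, -0.1864, 0.1875]
ee_rot: [-0.0, 0.984, -0.18, -0.001]
contact_force: [-0.1, -0.3, 0.1]
width: 0.0004
```

```bash
python3 - <<'E'
from h import *
s=monitor.get_state();print(s['position'],s['ee_rot'],s['width'],s['contact_force'],s['clock'])
snap('side','s7');crop('s7','s7c',273,186,413,306,5)
snap('wrist','w7');crop('w7','w7c',220,140,420,340,4)
E
```

```text
[ 0.54714784 -0.18642185  0.18750961] [-1.71283760e-04  9.83731982e-01 -1.79640896e-01 -7.12387631e-04] 0.0004314589701194904 [-0.11060447 -0.27195385  0.13695719] 9.7667
```

View pics/s7c.png

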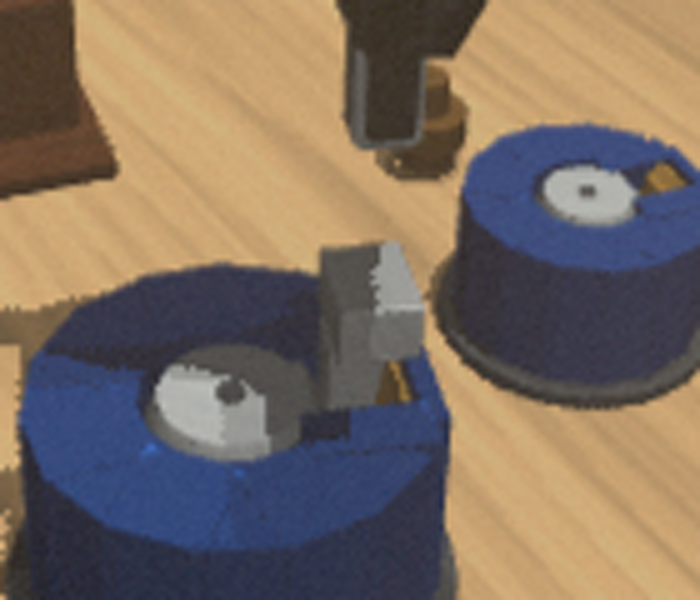

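View pics/w7c.png

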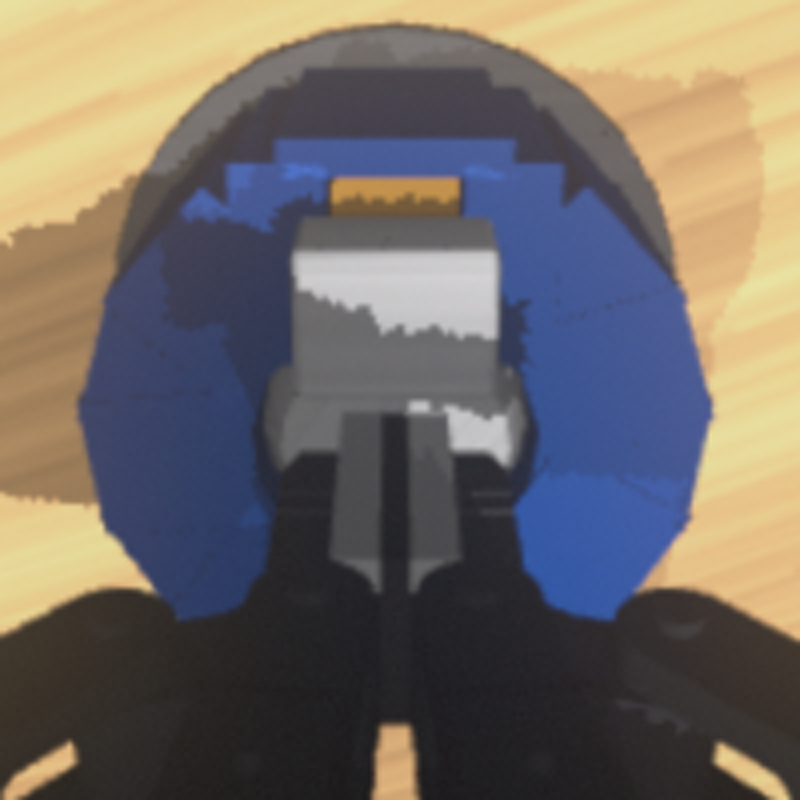

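The key stands upright alone. The head top runs from (293,250) to (498,250) at the outer edge and about (297–498, 395) at the inner. Now to fit its position.

```bash
sed -i 's/^obs=.*/obs={2:(293,250),1:(498,250),0:(499,396),3:(297,396),6:(302,217),5:(490,217)}/; s/^r=.*/r=least_squares(lambda p:f([*p,0,0]),[.545,-.187,.125,yaw]);print(r.x.round(4),np.round(r.fun,1),"rad\/lat",M@r.x[:2])/; /^for l/,$d' fit.py
cat >> fit.py <<'E'
for l,u,v in(('brOut',330,178),('brOutR',463,178)): print(l,(M@atz('wrist',*W(u,v),.09,c)[:2]).round(4))
print(M@monitor.get_state()['position'][:2])
E
python3 fit.py
```

```text
[ 0.543  -0.1844  0.1147 -0.3556] [ 0.2  2.1  1.3  1.  -3.4  0.1  1.5  1.2  0.1 -1.9  0.1 -2.9] rad/lat [0.57316541 0.01927029]
brOut [0.5907 0.0326]
brOutR [0.5907 0.0059]
[0.57791665 0.01883541]
```

{"name": "servo_tool", "arguments": {
  "commands": "-0.6 0 1.5 0 -1; -0.6 0 3 0 -1; -0.6 0 4.2 0 -1; -0.6 0 4.8 0 -1; -0.6 0 5.2 0 -1; -0.6 0 5.6 0 -1; -0.6 0 5.9 0 -1; -0.6 0 6.2 0 -1"
}}

```text
clock: 10.53
position: [0.5421, -0.1846, 0.1273]
ee_rot: [0.0, 0.984, -0.18, 0.0]
contact_force: [-2.5, -0.5, 7.3]
width: 0.0003
```

{"name": "servo_tool", "arguments": {
  "commands": "0 0 0.2 0 -1; 0 0 0.4 0 -1; 0 0 0.6 0 -1; 0 0 0.8 0 -1; 0 0 1 0 -1; 0 0 1 0 -1"
}}

```text
clock: 11.03
position: [0.542, -0.1846, 0.1184]
ee_rot: [0.0, 0.984, -0.18, 0.001]
contact_force: [-3.4, 0.8, 9.5]
width: -0.0002
```

{"name": "servo_tool", "arguments": {
  "commands": "0 0 0.2 0 -1; 0 0 0.4 0 -1; 0 0 0.5 0 -1; 0 0 0.5 0 -1"
}}

```text
clock: 11.37
position: [0.5421, -0.1846, 0.114]
ee_rot: [0.0, 0.984, -0.18, 0.001]
contact_force: [-4.8, 1.9, 13.6]
width: 0.0
```

```bash
python3 - <<'E'
from h import *
s=monitor.get_state();print(s['position'],s['ee_rot'],s['width'],s['contact_force'],s['clock'])
snap('side','s8');crop('s8','s8c',273,186,413,306,5)
E
```

```text
[ 0.54206422 -0.18461327  0.11403101] [ 4.38049267e-04  9.83756165e-01 -1.79507054e-01  9.12920316e-04] 1.2543287051156596e-05 [-4.83454955  1.86599792 13.56406029] 11.3667
```

View pics/s8c.png

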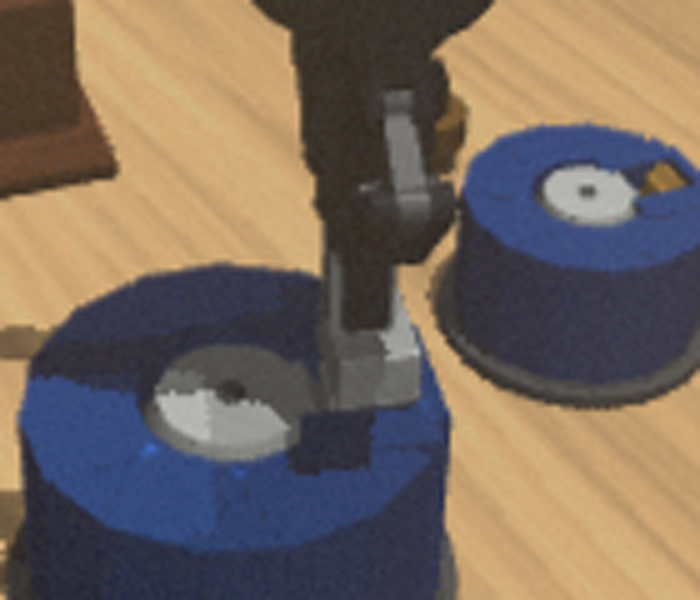

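The head is nearly on the hub face. I'll push on until the force jumps, which marks seating.

{"name": "servo_tool", "arguments": {
  "commands": "0 0 0.15 0 -1; 0 0 0.3 0 -1; 0 0 0.4 0 -1; 0 0 0.4 0 -1"
}}

```text
clock: 11.75
position: [0.5421, -0.1847, 0.112]
ee_rot: [0.001, 0.984, -0.179, 0.001]
contact_force: [-7.3, 3.3, 23.1]
width: 0.0002
```

The force rose to 23 N at z 0.112, which is the predicted seated height. Backing off to look.

{"name": "servo_tool", "arguments": {
  "commands": "0 0 -0.3 0 -1; 0 0 -1 0 -1; 0 0 -3 0 -1; 0 0 -6 0 -1; 0 0 -9 0 -1; 0 0 -11 0 -1; 0 0 -11 0 -1; 0 0 -11 0 -1"
}}

```text
clock: 12.42
position: [0.5427, -0.1848, 0.2187]
ee_rot: [0.0, 0.984, -0.18, 0.002]
contact_force: [-0.2, 0.3, 0.0]
width: -0.0001
```

```bash
python3 - <<'E'
from h import *
s=monitor.get_state();print(s['position'],s['contact_force'],s['clock'])
snap('side','s9');crop('s9','s9c',273,186,413,306,5)
snap('wrist','w9');crop('w9','w9c',220,140,420,340,4)
snap('top','t9');crop('t9','t9c',150,80,500,300,2)
E
```

```text
[ 0.54271088 -0.18484048  0.21866697] [-0.20470819  0.33304002  0.01997068] 12.4167
```

View pics/s9c.png

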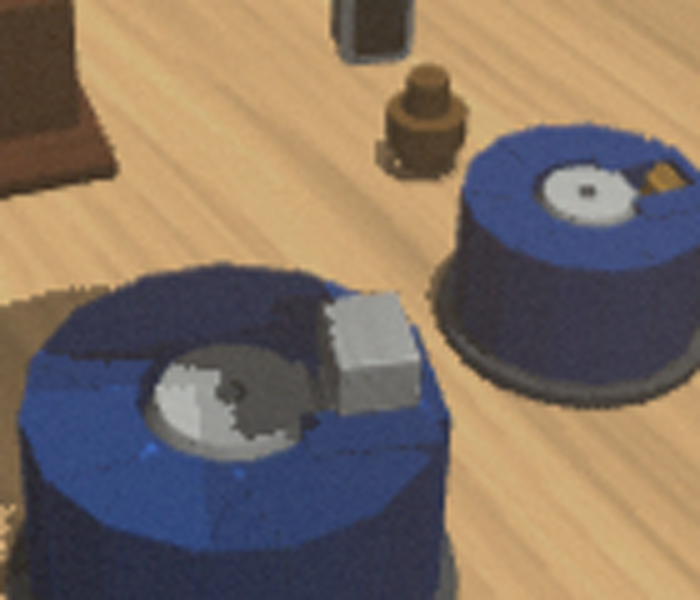

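View pics/w9c.png

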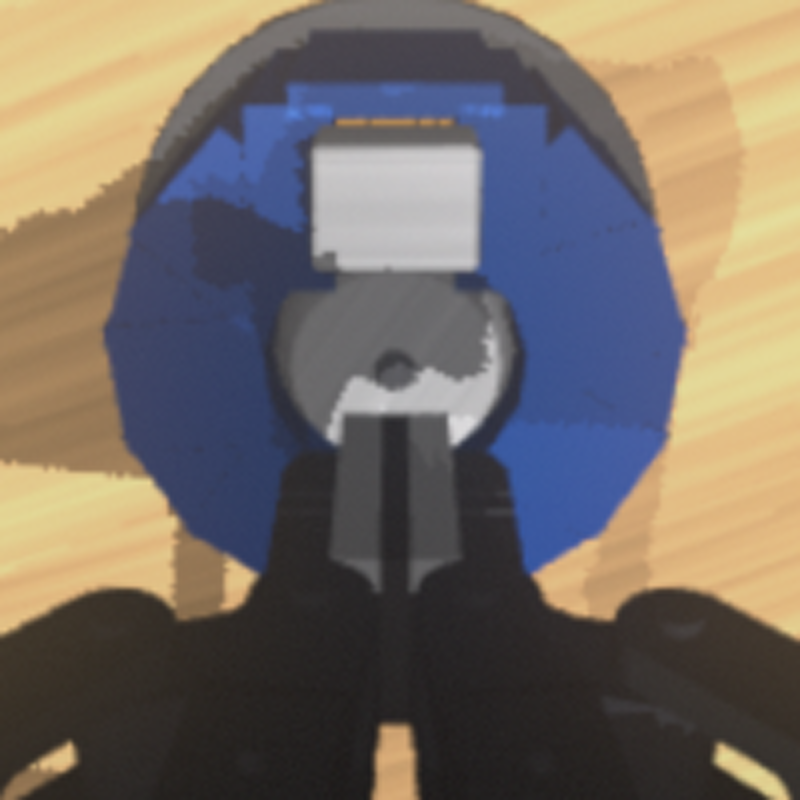

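View pics/t9c.png

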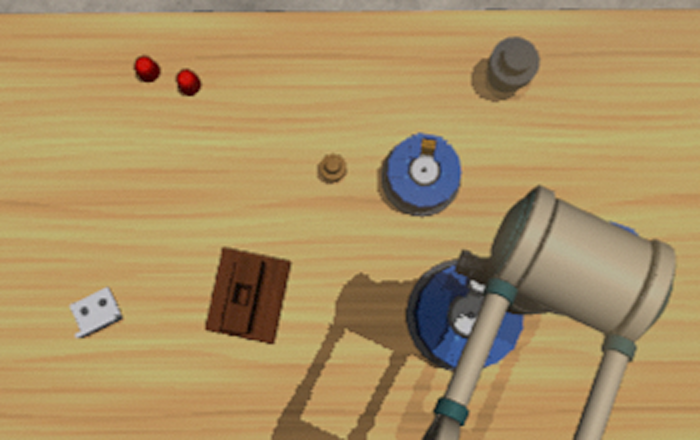

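Both views show the head down on the hub face, upright and square, with corners at about (312,145)–(480,270). In the top view the adapter and bracket are where they began. I'll do one numeric check, then hand in.

```bash
sed -i 's/^obs=.*/obs={2:(311,145),1:(481,145),0:(478,271),3:(314,271)}/; s/(330,178)/(335,122)/' fit.py; python3 fit.py; python3 -c "
from h import *
print(ticket.sign_off(), monitor.get_state()['clock'])"
```

```text
[ 0.5429 -0.1842  0.0931 -0.361 ] [-0.2  0.5  0.2  0.5  0.6 -0.6 -0.6 -0.5] rad/lat [0.57301382 0.01943969]
brOut [0.576  0.0342]
brOutR [0.576  0.0044]
[0.5711576  0.01891218]
the job is handed in; nothing more can be done
the job is handed in; nothing more can be done
```

The steel key is driven home in the gap of the largest blue hub, and I handed the job in at about 12.6 s of the 58 s allowed. No verdict was reported.

I lifted the key from its rack and checked from the side that its tapered face pointed at the brass liner. I then lowered it into the gap until it began to bind. After I opened the fingers and drew them up, it stood upright by itself with its head about 25–32 mm above the hub face, measured to the head centre. I pushed the head down with the closed fingers; the force rose from 7 to 23 N and jumped at TCP height 0.112 m, which is the height expected for a seated head.

- **Position and tilt:** the last side and wrist pictures show the head down on the hub face and upright. The fit put it square to the gap (yaw -0.361, the gap's own angle), centred sideways, and within about 4 mm of home radially.
- **Robot and bystanders:** the fingers were clear, with contact force about 0. The top picture shows the adapter and bracket where they started.
- **Disagreement:** the last wrist-image fit put the head centre at z 0.093 m, about 8 mm lower than the 0.101 m from the contact height. The head cannot be below the hub face, so I put this down to weak depth in a single view. The contact height and side picture agree that it is seated.

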